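# Put the radio station on the air

### The arm

A 6-joint arm with a two-finger parallel gripper is mounted at the origin on the work surface. World frame = base frame: x ahead of the robot, y to its left, z up, the work surface at z = 0. Lengths are in m, angles in rad, forces in N, time in s.
With the tool pointing down it reaches from about 0.275 to 1 m from the base axis. Payload 8.4 kg.
Tool frame: the origin (TCP) lies midway between the tips of the shut fingers; the grasp point (between the pads) lies 19 mm behind it; z points along the fingers, y is the line along which they close (so a half turn about z gives the same grasp; the last joint's range is limited). The gripper opens to 85 mm and grips with 20 to 120 N. Pads are 22 mm wide; open, the fingers measure 114 mm over their backs; the gripper's body (76 mm by 85 mm) begins 54 mm behind the grasp point. The pads swing forward as they close: fully open they stand 13 mm farther back than shut.
Start: joints at [1.322, 0.353, 1.633, -0, 1.155, -0.002], TCP at [0.153, 0.606, 0.231] pointing down, gripper open.
Joint ranges: [-2.63, 2.63], [-0.92, 2.1], [0.06, 2.66], [-1.3, 4.44], [0, 2.69], [-3.02, 3.02]. Speed limits (rad/s): [2.22, 2.22, 2.79, 3.14, 3.14, 3.14].

### API

Orientations are given as a rotation vector (axis times angle).
In Python, from bench import * gives the robot as it stands.
- The arm moves only by the tool play_rows, never from a script. Its arguments are lists of equal length, an entry for each row: "slide": the shift along the tool's x, y, z in m, a list of three; "turn": the turn, a rotation vector about the tool's x, y, z in degrees, a list of three; "grip": the closure, from -1 (fully open) to 1 (shut). In form: {"slide": [[dx, dy, dz], ...], "turn": [[rx, ry, rz], ...], "grip": [grip, ...]}. A call has 1 to 12 rows; each row shifts and turns the commanded pose from where the row before left it, along the tool's axes as they then stand; what a row does not reach is not made up. A row lasts 1/12 s, in which the tool goes at most 41.7 mm and 7.16 degrees, less where a joint would pass 70% of its speed; a pose out of reach is approached as far as the arm can. A call with a gripper value outside its range is refused whole. The fingers move at their own pace and stop on an object; "squeeze" is the grip in N (left out, the last holds). Time passes only in rows, so rows that do not move let the fingers close. It gives the time, the measured TCP pose, the force, the opening and the grip force at its end, in the units of the state.
- state(): the state, without advancing time (a new reading comes with each control period).
- get_image(name): name is "side" or "top"; returns a dict with "img" (420x560x3 uint8, blue, green, red), "depth" (420x560 float32, m along the optical axis (not along the pixel's ray), 0 where there is no reading), "K" (3x3 intrinsics, pixels), "R" (3x3) and "t" (3): a world point X has camera coordinates R X + t. Camera axes: x right, y down, z forward; pixel columns grow to the right and rows downward; lengths in m; the calibration is good to about 2 mm. A picture is of the moment at which its call begins.
- close_job(): hands the job in; it is judged then, once.
Trained networks look in the newest picture that a camera, given by its name, has taken for a name from the list of things; names that differ only in an ending like _2 or _b are one class to them, and where a whole thing is asked for, a point or a joint stands for the part that bears it (a point fixed in the world has none). Each returns a list of dicts, best first, with "confidence" (0 to 1); they miss things now and then, are a little off and sometimes report something else, mostly with a low value. They report only what shows in the picture. A call takes as long as a camera call.
- cut_out(camera, target): "mask" (420x560 bool, what is visible of it) and "box" ([centre column, centre row, width, height] in pixels, round what is visible of it).
The state is a dict: "clock": time; "joint_pos": joint angles; "joint_vel": joint speeds; "joint_torque": joint torques, N m; "position": TCP position; "eef_rot": TCP orientation; "contact_force": force on the tool from outside, world axes, zero at the start; "torque": the same for the moment, N m; "gripper_width": opening from 0.0 (shut) to 1.0 (fully open); "grip_force": force on a finger pad.
Only numpy, scipy, OpenCV 4.12 (cv2) and the standard library are available. Lean on these libraries where they do the work, as an engineer would, in place of code of your own. Each camera call takes 0.05 s, during which the arm holds its last target. There are 200 camera calls.

### The job

Put the station on the air: on the power strip, press the rocker in front of the big block adapter fully over to on (its raised half down), then push in the left-hand knob of the radio's control head and keep it in for about a second so that the radio starts, then press the wide transmit bar of the desk microphone and finish with your fingers still holding it down. Do it all with the fingertips and pick nothing up; do not work the other two rockers, the right-hand knob or the narrow monitor bar, leave the radio head and the microphone standing where they are, and do not disturb the other things on the desk.

Things in the scene. Friction and masses are not known exactly. Their poses are not given: they have to be found in the camera images.
- strip: switched power strip screwed to the desk: aluminium box 100 (x) x 226 (y) x 42 mm high with black ends. Origin: centre of its underside; +x points away from the operator, +y to the operator's left, z up. Three sockets in a row along y at y = +66, 0 and -66 mm, 22 mm behind its middle line, on its top (42 mm above the desk), a plug standing in each; straight in front of each socket (51 mm towards the operator) is that socket's black rocker switch
- block_adapter: the block adapter, firmly plugged into one of the three sockets: by far the biggest of the three plugs, a black box 48 (x) x 52 (y) mm, its top 42 mm above the strip's top. Origin: centre of its underside, on the socket. The other two plugs are a round one (34 mm across, 24 mm high) and a flat one (36 x 28 x 14 mm)
- rocker_1_raised (a point): point on the top of the operator-side half of the left (+y) rocker, 12 mm from its pivot (this half is raised while off); the rocker is 30 (x) x 20 (y) mm, pivot along y, 46 mm above the desk. The point is 51 mm above the desk when off and sinks 5 mm as it goes on. Axes turn with the rocker
- rocker_1 (a joint): tilt of the left (+y) rocker, rad: 0 off (operator-side half up), 0.44 on (operator-side half down). Pressing down on the raised half takes about 4 N; it is stiff and stays where it is left, so press it right down; on counts above 0.33
- rocker_2_raised (a point): point on the top of the operator-side half of the middle rocker, 12 mm from its pivot (this half is raised while off); the rocker is 30 (x) x 20 (y) mm, pivot along y, 46 mm above the desk. The point is 51 mm above the desk when off and sinks 5 mm as it goes on. Axes turn with the rocker
- rocker_2 (a joint): tilt of the middle rocker, rad: 0 off (operator-side half up), 0.44 on (operator-side half down). Pressing down on the raised half takes about 4 N; it is stiff and stays where it is left, so press it right down; on counts above 0.33
- rocker_3_raised (a point): point on the top of the operator-side half of the right (-y) rocker, 12 mm from its pivot (this half is raised while off); the rocker is 30 (x) x 20 (y) mm, pivot along y, 46 mm above the desk. The point is 51 mm above the desk when off and sinks 5 mm as it goes on. Axes turn with the rocker
- rocker_3 (a joint): tilt of the right (-y) rocker, rad: 0 off (operator-side half up), 0.44 on (operator-side half down). Pressing down on the raised half takes about 4 N; it is stiff and stays where it is left, so press it right down; on counts above 0.33
- radio_head: radio control head on a heavy desk stand, loose on the desk, 1.0 kg: black housing 180 wide (y) x 78 x 28 mm, leaning back so that its face looks up and towards the operator, the face's normal 35 degrees from vertical (towards -x of this body); stand plate 110 (x) x 170 (y) mm; highest edge about 85 mm. Origin: centre of the plate's underside; +x away from the operator, +y to his left. Display in the middle, one knob at each side
- left_knob_top (a point): centre of the end face of the left-hand (+y) knob: round, 20 mm across, standing 24 mm out of the head's face, about 77 mm above the desk; its z axis points out of the face along the knob's axis. It is pushed in along -z; 75 mm left of the head's middle
- left_knob (a joint): push travel of the left knob, m: 0 out, 0.004 fully in; springs back; 1.5 N to start, 4.6 N fully in; counts as pressed above 0.0025
- right_knob (a joint): push travel of the right-hand (-y) knob, an identical knob 75 mm right of the head's middle, m: 0 out, 0.004 fully in, sprung alike
- desk_mic: desk microphone, loose on the desk, 1.1 kg: black base 150 (x) x 120 (y) x 24 mm, rear part 36 mm high, a neck 50 mm behind the base's centre carrying the microphone capsule (31 mm across, 39 to 55 mm behind the centre, top 202 mm above the desk). Origin: centre of the underside; +x away from the operator, +y to his left. Two grey press bars lie side by side on the front part: the wide one (left) transmits, the narrow one (right) monitors
- transmit_bar_press (a point): point on the top of the wide transmit bar, midway across, 24 mm in front of its hinge, 38 mm above the desk when up. The bar is 64 mm wide (y) and 36 mm deep (x), hinged along its far edge; its near edge sinks. Lies 50 mm in front and 18 mm left of the microphone's origin
- transmit_bar (a joint): angle of the transmit bar, rad: 0 up, 0.15 fully down (the press point sinks 3.6 mm); springs back; about 1.5 N to start and 3.3 N fully down at the press point; transmits above 0.10
- monitor_bar (a joint): angle of the narrow monitor bar (26 mm wide, beside the wide one, 56 mm to the right centre to centre, 11 mm gap), rad: 0 up, 0.15 fully down, sprung alike
- mug: white mug, 80 mm across, 92 mm high, handle to +y; origin centre of underside
- handheld: handheld radio standing upright, 34 x 58 x 112 mm, with an antenna to 227 mm; origin centre of underside
- pen: black pen lying along its x, 141 mm long, 10 mm thick; origin under its middle
- screwdriver: black-handled screwdriver lying along its x, 170 mm long; origin under its middle
- logbook: blue log book lying flat, 150 x 212 x 13 mm; origin centre of underside
- battery_pack: black battery pack lying flat, 56 x 94 x 20 mm; origin centre of underside
- coax_adapter: steel coax adapter standing upright, 19 mm across, 40 mm high; origin centre of underside

How it is judged:
By the outcome, as a careful person would: the job done as asked, in the order asked, and still so for the second after the job is handed in, while the arm keeps its last pose, push and grip.
It also fails if it takes over 58 s, if anything falls off the work surface, if the arm or the gripper's body presses on something with over 40 N, if the wrist force passes 120 N, or if a joint passes its speed limit or range.

## Working session

There is one attempt and no reset: what is moved stays moved. The work goes in short steps, Python scripts to look and compute and a tool call to move; the robot and the scene stay as the last step left them, time stands still between calls to the robot, and variables do not carry over. Pictures are saved under pics/ and viewed, at most 10 in all, crops included, and the job is handed in when it is done.

Besides the shell and the picture viewer there is one more tool, called after "Emit:" as name(argument=value, ...), one argument or row to a line, values as JSON. play_rows: Moves the arm, as the interface text tells. Its arguments: {"type":"object","properties":{"slide":{"type":"array"},"turn":{"type":"array"},"grip":{"type":"array"},"squeeze":{"type":"number"}},"required":["slide","turn","grip"]}

```bash
mkdir -p pics
cat > h.py <<'E'
from bench import *
import numpy as np, cv2
def cloud(d):
    K,R,t=d["K"],np.array(d["R"]),np.array(d["t"]); z=d["depth"]
    v,u=np.indices(z.shape); K=np.array(K)
    c=np.stack([(u-K[0,2])/K[0,0]*z,(v-K[1,2])/K[1,1]*z,z],-1)
    P=(c-t)@R; P[z==0]=np.nan; return P
E
python3 - <<'E'
from h import *
s=state(); print(s["clock"],s["eef_rot"],s["position"])
for n in("top","side"):
    d=get_image(n); cv2.imwrite(f"pics/{n}0.png",d["img"]); P=cloud(d); np.save(n+"P.npy",P)
    print(n,np.round(d["R"],3).tolist(),np.round(d["t"],3))
    for k in("strip","block_adapter","rocker_1","radio_head","left_knob","desk_mic","transmit_bar","monitor_bar"):
        for r in cut_out(n,k)[:3]:
            m=r["mask"]; q=P[m]; q=q[~np.isnan(q[:,0])]
            print(k,round(r["confidence"],2),np.round(r["box"]),np.round(np.median(q,0),3) if len(q) else None, np.round(np.percentile(q,[3,97],axis=0),3).tolist() if len(q) else None)
E
```

```text
0.0 [-3.86684470e-01 -3.11754277e+00  2.13288141e-03] [0.15258365 0.60558672 0.23056463]
top [[-0.044, -0.999, -0.004], [-0.978, 0.044, -0.202], [0.202, -0.005, -0.979]] [0.03  0.524 1.301]
strip 0.67 [275. 215.  83.  47.] [0.488 0.032 0.043] [[0.45, -0.086, 0.018], [0.547, 0.127, 0.052]]
strip 0.18 [300. 220.  10.   9.] [ 0.475 -0.046  0.049] [[0.46, -0.056, 0.044], [0.491, -0.037, 0.056]]
block_adapter 0.54 [296. 201.  17.  21.] [ 0.525 -0.043  0.084] [[0.503, -0.068, 0.055], [0.55, -0.019, 0.09]]
rocker_1 0.6 [252. 225.   8.  10.] [0.468 0.085 0.049] [[0.453, 0.076, 0.044], [0.483, 0.094, 0.056]]
rocker_1 0.5 [300. 220.  11.   9.] [ 0.475 -0.048  0.049] [[0.46, -0.058, 0.043], [0.49, -0.038, 0.056]]
rocker_1 0.45 [139. 233.  10.   6.] [0.449 0.393 0.078] [[0.44, 0.387, 0.068], [0.46, 0.402, 0.086]]
radio_head 0.84 [164. 224.  73.  52.] [0.478 0.325 0.065] [[0.435, 0.243, 0.005], [0.536, 0.405, 0.085]]
left_knob 0.38 [138. 235.  10.   9.] [0.449 0.394 0.078] [[0.44, 0.387, 0.067], [0.46, 0.404, 0.086]]
left_knob 0.15 [252. 225.  12.  13.] [0.467 0.085 0.049] [[0.453, 0.077, 0.044],
[... 820 characters left out ...]
324  0.039] [[0.457, -0.352, 0.027], [0.492, -0.292, 0.041]]
radio_head 0.89 [243. 162.  56.  52.] [0.477 0.298 0.054] [[0.435, 0.241, 0.007], [0.541, 0.402, 0.084]]
left_knob 0.39 [222. 146.  12.   8.] [0.448 0.394 0.074] [[0.438, 0.39, 0.031], [0.46, 0.455, 0.083]]
desk_mic 0.7 [351. 337.  95. 115.] [ 0.519 -0.347  0.037] [[0.447, -0.396, 0.016], [0.582, -0.289, 0.194]]
desk_mic 0.24 [356. 212.  39.  30.] [0.725 0.015 0.021] [[0.698, -0.024, 0.001], [0.768, 0.065, 0.024]]
monitor_bar 0.58 [407. 230.  25.  83.] [ 0.737 -0.19   0.091] [[0.724, -0.209, 0.009], [0.761, -0.155, 0.209]]
monitor_bar 0.55 [341. 369.  21.  21.] [ 0.475 -0.377  0.039] [[0.459, -0.389, 0.032], [0.492, -0.364, 0.041]]
```

View pics/top0.png

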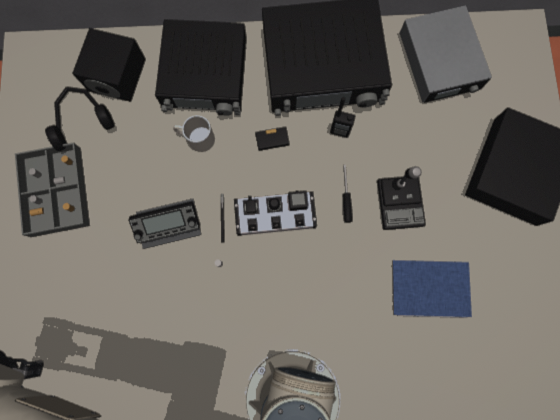

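View pics/side0.png

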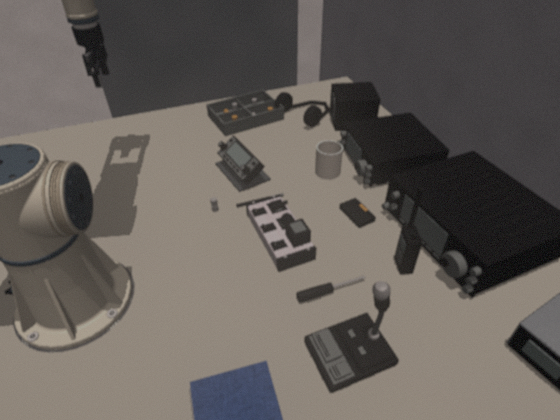

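Run:
```python
from h import *
from scipy.spatial.transform import Rotation as R
print(np.round(R.from_rotvec(state()["eef_rot"]).as_matrix(),3))
P=np.load("topP.npy")
# tall things near work path: z>0.03 for x .3-.75 (not nan), coarse grid max height 5cm
ok=~np.isnan(P[...,0]); q=P[ok]
for x in np.arange(.25,.8,.05):
    print("%.2f"%x,[ (lambda a:int(1000*a.max()) if len(a) else -1)(q[(abs(q[:,0]-x)<.025)&(abs(q[:,1]-y)<.025)][:,2]) for y in np.arange(-.5,.75,.05)])
```

```text
[[-0.97   0.244 -0.   ]
 [ 0.244  0.97   0.   ]
 [ 0.     0.    -1.   ]]
0.25 [21, 22, 24, 23, 20, 9, 11, 12, 8, 8, 9, 10, 8, 8, 8, 9, 7, 10, 8, 7, 9, 9, 8, 8, 8]
0.30 [22, 23, 22, 22, 22, 10, 11, 11, 8, 9, 10, 9, 9, 8, 8, 9, 9, 7, 8, 8, 8, 8, 12, 7, 8]
0.35 [21, 24, 23, 24, 23, 10, 7, 10, 8, 9, 9, 10, 8, 40, 46, 9, 9, 9, 7, 9, 8, 11, 8, 8, 7]
0.40 [14, 10, 10, 13, 9, 14, 9, 9, 9, 9, 8, 9, 9, 8, 42, 8, 11, 7, 12, 6, 8, 8, 7, 11, 9]
0.45 [10, 10, 45, 46, 45, 9, 31, 17, 47, 60, 58, 52, 57, 47, 13, 83, 66, 72, 86, 9, 7, 6, 8, 54, 56]
0.50 [8, 10, 45, 46, 45, 9, 33, 23, 50, 92, 88, 71, 63, 50, 14, 89, 88, 89, 93, 7, 7, 55, 54, 58, 55]
0.55 [10, 11, 43, 205, 196, 11, 33, 24, 50, 91, 88, 71, 65, 47, 8, 84, 80, 61, 15, 8, 8, 54, 46, 46, 46]
0.60 [9, 8, 42, 192, 44, 9, 24, 8, 8, 9, 9, 8, 9, 8, 8, 8, 9, 8, 8, 8, 7, 53, 49, 47, 47]
0.65 [9, 9, 10, 9, 10, 9, 18, 8, 10, 9, 7, 8, 9, 8, 7, 9, 9, 7, 8, 9, 8, 53, 56, 50, 47]
0.70 [10, 11, 9, 11, 11, 9, 112, 10, 12, 24, 30, 28, 9, 7, 99, 99, 9, 7, 8, 8, 11, 10, 64, 72, 55]
0.75 [10, 12, 10, 10, 10, 8, 128, 231, 11, 19, 28, 29, 10, 9, 96, 98, 84, 8, 7, 8, 60, 8, 70, 84, 11]
```

The top view shows the block adapter at (298,200) on the right-hand socket, so rocker_3 at (300,220) is the one to press. The left knob is at (138,237) and the wide bar at about (400,217). The side view agrees. Next I'll refine the yaw of each and the knob's end face.

```bash
cat > m.py <<'E'
from h import *
for n in("top","side"):
    d=get_image(n); P=cloud(d)
    r=[r for r in cut_out(n,"radio_head")][0]; m=cv2.dilate(r["mask"].astype(np.uint8),np.ones((3,3)))>0
    q=P[m]; q=q[~np.isnan(q[:,0])]; q=q[q[:,2]>.03]
    # face plane RANSAC with tilt prior 35 deg
    best=0; rng=np.random.default_rng(0)
    for _ in range(3000):
        a=q[rng.choice(len(q),3,replace=False)]; v=np.cross(a[1]-a[0],a[2]-a[0]); l=np.linalg.norm(v)
        if l<1e-5: continue
        v/=l; v*=np.sign(v[2])
        if abs(np.degrees(np.arccos(v[2]))-35)>6 or v[0]>0: continue
        k=(abs((q-a[0])@v)<.003).sum()
        if k>best: best=k;N=v;o=a[0]
    i=abs((q-o)@N)<.004; c=q[i].mean(0); N=np.linalg.svd(q[i]-c)[2][2]; N*=np.sign(N[2])
    h=(q-c)@N; print(n,"N",np.round(N,3),"tilt",np.degrees(np.arccos(N[2])).round(1),"yaw",np.degrees(np.arctan2(-N[1],-N[0])).round(1),"n",best,len(q))
    t=q[h>.019]; 
    for s in (1,-1):
        k=t[(t[:,1]-.32)*s>.03]; 
        if len(k): print(" knob",s,len(k),np.round((k.min(0)+k.max(0))/2,4),np.round(np.median(k,0),4),"h",np.round(np.median((k-c)@N),4))
    for nm in("rocker_3","transmit_bar","monitor_bar"):
        for r in cut_out(n,nm)[:3]:
            k=P[r["mask"]]; k=k[~np.isnan(k[:,0])]; 
            if len(k): 
                (cx,cy),wh,an=cv2.minAreaRect(k[:,:2].astype(np.float32)*1000); print(nm,round(r["confidence"],2),np.round([cx,cy]),np.round(wh),round(an),np.round(np.median(k,0),4))
    r=cut_out(n,"strip")[0]; k=P[r["mask"]];k=k[~np.isnan(k[:,0])]; k=k[k[:,2]>.035]; print("strip",[np.round(x,1) for x in cv2.minAreaRect(k[:,:2].astype(np.float32)*1000)])
E
python3 m.py
```

```text
top N [-0.567 -0.113  0.816] tilt 35.3 yaw 11.2 n 1111 1911
 knob 1 34 [0.4452 0.3948 0.0781] [0.4449 0.3949 0.0787] h 0.0224
 knob -1 36 [0.4746 0.2485 0.0782] [0.4741 0.2488 0.0798] h 0.023
rocker_3 0.58 [468.  84.] [19. 31.] 90 [0.4677 0.0855 0.049 ]
rocker_3 0.38 [476. -47.] [32. 19.] 8 [ 0.4751 -0.0475  0.0485]
transmit_bar 0.75 [ 475. -325.] [40. 68.] 3 [ 0.4728 -0.3228  0.0388]
strip [array([501.6,  20.6]), array([101.2, 226.1]), np.float64(2.8)]
side N [-0.568 -0.121  0.814] tilt 35.5 yaw 12.0 n 778 1181
 knob 1 23 [0.444  0.3977 0.0781] [0.4435 0.3981 0.079 ] h 0.0215
 knob -1 31 [0.4737 0.2517 0.0779] [0.4734 0.2495 0.0799] h 0.0228
rocker_3 0.57 [471.  22.] [32. 23.] 4 [0.4686 0.0209 0.0488]
rocker_3 0.52 [468.  90.] [32. 26.] 9 [0.4659 0.087  0.0485]
rocker_3 0.46 [ 554. -329.] [221. 135.] 2 [ 0.5193 -0.3466  0.0366]
transmit_bar 0.61 [ 474. -317.] [35. 73.] 2 [ 0.4733 -0.3235  0.0391]
monitor_bar 0.8 [ 479. -376.] [40. 27.] 2 [ 0.4751 -0.3782  0.0389]
monitor_bar 0.7 [ 477. -321.] [41. 65.] 2 [ 0.4737 -0.3237  0.039 ]
monitor_bar 0.23 [448. 394.] [15. 16.] 75 [0.4481 0.3929 0.077 ]
strip [array([500.7,  23.5]), array([101.4, 228.2]), np.float64(3.1)]
```

Emit:
play_rows(
  slide=[
    [0, 0, 0],
    [0, 0, 0],
    [0, 0, 0],
  ],
  turn=[
    [0, 0, -6],
    [0, 0, -6],
    [0, 0, -5],
  ],
  grip=[1, 1, 1],
)

```text
clock: 1.75
position: [0.1527, 0.6061, 0.2313]
eef_rot: [-0.087, 3.14, -0.0]
contact_force: [0.4, 0.2, 0.3]
gripper_width: 0.604
grip_force: 0.0
```

Emit:
play_rows(
  slide=[
    [-0.0136, -0.0334, 0],
    [-0.0136, -0.0334, 0],
    [-0.0136, -0.0334, 0],
    [-0.0136, -0.0334, 0],
    [-0.0136, -0.0334, 0],
    [-0.0136, -0.0334, 0],
    [-0.0136, -0.0334, 0],
    [-0.0136, -0.0334, 0],
    [-0.0136, -0.0334, 0],
    [-0.0136, -0.0334, 0],
    [-0.0136, -0.0334, 0],
    [-0.0136, -0.0334, 0],
  ],
  turn=[
    [0, 0, 0],
    [0, 0, 0],
    [0, 0, 0],
    [0, 0, 0],
    [0, 0, 0],
    [0, 0, 0],
    [0, 0, 0],
    [0, 0, 0],
    [0, 0, 0],
    [0, 0, 0],
    [0, 0, 0],
    [0, 0, 0],
  ],
  grip=[1, 1, 1, 1, 1, 1, 1, 1, 1, 1, 1, 1],
)

```text
clock: 2.75
position: [0.3361, 0.2124, 0.2316]
eef_rot: [-0.079, 3.14, 0.001]
contact_force: [-0.0, -0.5, -0.4]
gripper_width: -0.0
grip_force: 0.0
```

Emit:
play_rows(
  slide=[
    [-0.0136, -0.0334, 0.01],
    [-0.0136, -0.0334, 0.01],
    [-0.0136, -0.0334, 0.01],
    [-0.0136, -0.0334, 0.01],
    [-0.0136, -0.0334, 0.01],
    [-0.0136, -0.0334, 0.01],
    [-0.0136, -0.0334, 0.01],
    [-0.0136, -0.0334, 0.01],
    [0, 0, 0.015],
    [0, 0, 0.015],
    [0, 0, 0],
    [0, 0, 0],
  ],
  turn=[
    [0, 0, 0],
    [0, 0, 0],
    [0, 0, 0],
    [0, 0, 0],
    [0, 0, 0],
    [0, 0, 0],
    [0, 0, 0],
    [0, 0, 0],
    [0, 0, 0],
    [0, 0, 0],
    [0, 0, 0],
    [0, 0, 0],
  ],
  grip=[1, 1, 1, 1, 1, 1, 1, 1, 1, 1, 1, 1],
)

```text
clock: 3.75
position: [0.4571, -0.0476, 0.121]
eef_rot: [0.078, -3.139, -0.0]
contact_force: [-0.3, 0.2, 0.3]
gripper_width: -0.001
grip_force: 0.0
```

Emit:
play_rows(
  slide=[
    [-0.005, 0.001, 0.02],
    [0, 0, 0.02],
    [0, 0, 0.015],
    [0, 0, 0.008],
    [0, 0, 0.003],
    [0, 0, 0.002],
    [0, 0, 0],
    [0, 0, 0],
  ],
  turn=[
    [0, 0, 0],
    [0, 0, 0],
    [0, 0, 0],
    [0, 0, 0],
    [0, 0, 0],
    [0, 0, 0],
    [0, 0, 0],
    [0, 0, 0],
  ],
  grip=[1, 1, 1, 1, 1, 1, 1, 1],
)

```text
clock: 4.42
position: [0.4633, -0.0463, 0.0541]
eef_rot: [-0.079, 3.139, -0.0]
contact_force: [0.1, -0.1, 0.8]
gripper_width: 0.004
grip_force: 0.0
```

Emit:
play_rows(
  slide=[
    [0.001, 0, 0.002],
    [0, 0, 0.002],
    [0, 0, 0.001],
    [0, 0, 0.001],
    [0, 0, 0.001],
    [0, 0, 0],
  ],
  turn=[
    [0, 0, 0],
    [0, 0, 0],
    [0, 0, 0],
    [0, 0, 0],
    [0, 0, 0],
    [0, 0, 0],
  ],
  grip=[1, 1, 1, 1, 1, 1],
)

```text
clock: 4.92
position: [0.4614, -0.0464, 0.0463]
eef_rot: [0.078, -3.14, 0.0]
contact_force: [-2.4, -0.1, 6.4]
gripper_width: 0.001
grip_force: 3.2
```

Emit:
play_rows(
  slide=[
    [0, 0, 0.001],
    [0, 0, 0.001],
    [0, 0, 0],
  ],
  turn=[
    [0, 0, 0],
    [0, 0, 0],
    [0, 0, 0],
  ],
  grip=[1, 1, 1],
)

```text
clock: 5.17
position: [0.4616, -0.0465, 0.0458]
eef_rot: [0.078, -3.14, 0.0]
contact_force: [-9.6, -0.1, 34.4]
gripper_width: 0.002
grip_force: 17.1
```

Emit:
play_rows(
  slide=[
    [0, 0, -0.005],
    [0, 0, -0.03],
    [0, 0, -0.035],
    [0, 0, -0.035],
    [0, 0, 0],
  ],
  turn=[
    [0, 0, 0],
    [0, 0, 0],
    [0, 0, 0],
    [0, 0, 0],
    [0, 0, 0],
  ],
  grip=[1, 1, 1, 1, 1],
)

```text
clock: 5.58
position: [0.4651, -0.0467, 0.1547]
eef_rot: [-0.078, 3.132, -0.002]
contact_force: [1.2, 0.4, 0.5]
gripper_width: -0.0
grip_force: 0.0
```

Emit:
play_rows(
  slide=[
    [0.0015, 0.0366, 0],
    [0.0015, 0.0366, 0],
    [0.0015, 0.0366, 0],
    [0.0015, 0.0366, 0],
    [0.0015, 0.0366, 0],
    [0.0015, 0.0366, 0],
    [0.0015, 0.0366, 0],
    [0.0015, 0.0366, 0],
    [0.0015, 0.0366, 0],
    [0.0015, 0.0366, 0],
    [0.0015, 0.0366, 0],
    [0.0015, 0.0366, 0],
  ],
  turn=[
    [0, 0, 0],
    [0, 0, 0],
    [0, 0, 0],
    [0, 0, 0],
    [0, 0, 0],
    [0, 0, 0],
    [0, 0, 0],
    [0, 0, 0],
    [0, 0, 0],
    [0, 0, 0],
    [0, 0, 0],
    [0, 0, 0],
  ],
  grip=[1, 1, 1, 1, 1, 1, 1, 1, 1, 1, 1, 1],
)

```text
clock: 6.58
position: [0.421, 0.3932, 0.1486]
eef_rot: [0.079, -3.14, 0.001]
contact_force: [1.0, -0.7, 0.0]
gripper_width: -0.004
grip_force: 0.0
```

Emit:
play_rows(
  slide=[
    [0, 0, 0],
    [0, 0, 0],
    [0, 0, 0],
    [0, 0, 0],
    [0, 0, 0],
    [0, 0, 0],
    [0, 0, 0],
    [0, 0, 0],
    [0, 0, 0],
    [0, 0, 0],
  ],
  turn=[
    [0, 0, -4.2],
    [0, 0, -4.2],
    [0, -5, 0],
    [0, -5, 0],
    [0, -5, 0],
    [0, -5, 0],
    [0, -5, 0],
    [0, -5, 0],
    [0, -5, 0],
    [0, 0, 0],
  ],
  grip=[1, 1, 1, 1, 1, 1, 1, 1, 1, 1],
)

```text
clock: 7.42
position: [0.4214, 0.388, 0.1473]
eef_rot: [-0.251, 2.575, 0.06]
contact_force: [0.4, -0.8, -0.4]
gripper_width: -0.005
grip_force: 0.0
```

```bash
cat > g.py <<'E'
from h import *
from scipy.spatial.transform import Rotation as R
s=state(); T=R.from_rotvec(s["eef_rot"]).as_matrix(); p=s["position"]
N=np.array([-.5625,-.1124,.819]); k=np.array([.4447,.396,.078])
print(s["clock"],np.round(T,3).tolist(),np.round(p,4)); print("to knob top, tool axes",np.round(T.T@(k-p),4),"force along N",np.round(s["contact_force"]@N,2))
E
python3 - <<'E'
import g
from h import *
d=get_image("top"); cv2.imwrite("pics/t1.png",cv2.resize(d["img"][150:290,100:340],None,fx=3,fy=3,interpolation=cv2.INTER_CUBIC)[:, :])
P=cloud(d)
for r in cut_out("top","rocker_3")[:4]:
    q=P[r["mask"]];q=q[~np.isnan(q[:,0])]
    if len(q): a=np.polyfit(q[:,0],q[:,2],1); print(np.round(np.median(q,0),3),round(r["confidence"],2),"slope dz/dx",round(a[0],2))
E
```

```text
7.4167 [[-0.833, -0.191, 0.519], [-0.167, 0.982, 0.093], [-0.527, -0.009, -0.85]] [0.4214 0.388  0.1473]
to knob top, tool axes [0.0158 0.004  0.0717] force along N -0.44
[0.467 0.086 0.049] 0.58 slope dz/dx -0.19
[0.472 0.019 0.048] 0.55 slope dz/dx -0.25
[ 0.478 -0.046  0.049] 0.43 slope dz/dx 0.25
```

Rocker 3 has tipped over: its slope reversed and the other two are unchanged. Next is the knob.

Emit:
play_rows(
  slide=[
    [0.007, 0.002, 0.01],
    [0.007, 0.002, 0.01],
    [0, 0, 0.01],
    [0, 0, 0.01],
    [0, 0, 0.01],
    [0, 0, 0],
    [0, 0, 0],
    [0, 0, 0],
  ],
  turn=[
    [0, 0, 0],
    [0, 0, 0],
    [0, 0, 0],
    [0, 0, 0],
    [0, 0, 0],
    [0, 0, 0],
    [0, 0, 0],
    [0, 0, 0],
  ],
  grip=[1, 1, 1, 1, 1, 1, 1, 1],
)

```text
clock: 8.18
position: [0.437, 0.3955, 0.0993]
eef_rot: [-0.249, 2.577, 0.061]
contact_force: [0.7, 0.4, -0.5]
gripper_width: -0.0
grip_force: 0.0
```

Run:
```python
import g
from h import *
for n,(r,c) in (("top",(190,90)),("side",(100,170))):
    d=get_image(n); cv2.imwrite(f"pics/{n}2.png",cv2.resize(d["img"][r:r+90,c:c+120],None,fx=5,fy=5,interpolation=cv2.INTER_CUBIC))
```

```text
8.1833 [[-0.834, -0.189, 0.518], [-0.164, 0.982, 0.094], [-0.526, -0.007, -0.85]] [0.437  0.3955 0.0993]
to knob top, tool axes [ 0.0047 -0.0008  0.0222] force along N -0.86
```

View pics/side2.png

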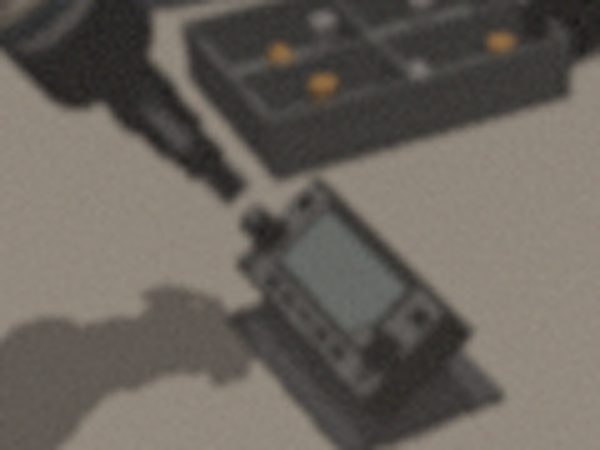

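The side crop shows the shut fingertips at (232,190), lined up just short of the left knob at (255,218).

Emit:
play_rows(
  slide=[
    [0.004, -0.001, 0.004],
    [0, 0, 0.006],
    [0, 0, 0.005],
    [0, 0, 0.002],
    [0, 0, 0],
    [0, 0, 0],
  ],
  turn=[
    [0, -3.2, 0],
    [0, 0, 0],
    [0, 0, 0],
    [0, 0, 0],
    [0, 0, 0],
    [0, 0, 0],
  ],
  grip=[1, 1, 1, 1, 1, 1],
)

```text
clock: 8.78
position: [0.4435, 0.396, 0.0852]
eef_rot: [-0.244, 2.535, 0.062]
contact_force: [-0.4, 0.2, 0.9]
gripper_width: -0.005
grip_force: 0.0
```

```bash
python3 g.py
```

```text
8.7833 [[-0.812, -0.188, 0.553], [-0.161, 0.982, 0.098], [-0.561, -0.01, -0.828]] [0.4435 0.396  0.0852]
to knob top, tool axes [ 0.003  -0.0001  0.0066] force along N 0.93
```

Emit:
play_rows(
  slide=[
    [0.002, 0, 0.002],
    [0, 0, 0.002],
    [0, 0, 0.001],
    [0, 0, 0],
    [0, 0, 0],
  ],
  turn=[
    [0, 0, 0],
    [0, 0, 0],
    [0, 0, 0],
    [0, 0, 0],
    [0, 0, 0],
  ],
  grip=[1, 1, 1, 1, 1],
)

```text
clock: 9.2
position: [0.4444, 0.3969, 0.0817]
eef_rot: [-0.244, 2.538, 0.059]
contact_force: [-0.4, -0.5, 0.7]
gripper_width: 0.001
grip_force: 0.0
```

Emit:
play_rows(
  slide=[
    [0, 0, 0.001],
    [0, 0, 0],
  ],
  turn=[
    [0, 0, 0],
    [0, 0, 0],
  ],
  grip=[1, 1],
)

```text
clock: 9.37
position: [0.4449, 0.3972, 0.0811]
eef_rot: [-0.244, 2.538, 0.059]
contact_force: [0.8, 0.3, -0.2]
gripper_width: 0.003
grip_force: 0.0
```

Emit:
play_rows(
  slide=[
    [0, 0, 0.001],
    [0, 0, 0],
  ],
  turn=[
    [0, 0, 0],
    [0, 0, 0],
  ],
  grip=[1, 1],
)

```text
clock: 9.53
position: [0.4455, 0.3974, 0.0805]
eef_rot: [-0.244, 2.539, 0.059]
contact_force: [-0.3, 0.2, -0.7]
gripper_width: 0.002
grip_force: 0.0
```

Emit:
play_rows(
  slide=[
    [0.001, 0, 0.001],
    [0, 0, 0],
    [0, 0, 0],
  ],
  turn=[
    [0, 0, 0],
    [0, 0, 0],
    [0, 0, 0],
  ],
  grip=[1, 1, 1],
)

```text
clock: 9.78
position: [0.4452, 0.3975, 0.0796]
eef_rot: [-0.244, 2.54, 0.058]
contact_force: [0.5, -0.5, 0.6]
gripper_width: -0.0
grip_force: 0.0
```

Emit:
play_rows(
  slide=[
    [0, 0, 0.001],
    [0, 0, 0],
    [0, 0, 0],
  ],
  turn=[
    [0, 0, 0],
    [0, 0, 0],
    [0, 0, 0],
  ],
  grip=[1, 1, 1],
)

```text
clock: 10.03
position: [0.4458, 0.3978, 0.0791]
eef_rot: [-0.244, 2.54, 0.058]
contact_force: [-0.1, -0.4, -0.4]
gripper_width: -0.0
grip_force: 0.0
```

Emit:
play_rows(
  slide=[
    [0, 0, 0.001],
    [0, 0, 0],
    [0, 0, 0],
  ],
  turn=[
    [0, 0, 0],
    [0, 0, 0],
    [0, 0, 0],
  ],
  grip=[1, 1, 1],
)

```text
clock: 10.28
position: [0.4464, 0.398, 0.0785]
eef_rot: [-0.244, 2.541, 0.057]
contact_force: [0.3, -0.2, 0.2]
gripper_width: 0.001
grip_force: 0.0
```

Emit:
play_rows(
  slide=[
    [0.001, -0.0015, 0.001],
    [0, 0, 0],
    [0, 0, 0],
  ],
  turn=[
    [0, 0, 0],
    [0, 0, 0],
    [0, 0, 0],
  ],
  grip=[1, 1, 1],
)

```text
clock: 10.53
position: [0.4464, 0.3969, 0.078]
eef_rot: [-0.244, 2.542, 0.057]
contact_force: [-0.2, 0.3, 1.6]
gripper_width: -0.004
grip_force: 0.8
```

Emit:
play_rows(
  slide=[
    [0, 0, 0.001],
    [0, 0, 0],
    [0, 0, 0],
  ],
  turn=[
    [0, 0, 0],
    [0, 0, 0],
    [0, 0, 0],
  ],
  grip=[1, 1, 1],
)

```text
clock: 10.78
position: [0.4469, 0.397, 0.0773]
eef_rot: [-0.244, 2.543, 0.056]
contact_force: [-2.3, -0.1, 1.3]
gripper_width: 0.002
grip_force: 1.1
```

```bash
python3 g.py
```

```text
10.7833 [[-0.816, -0.186, 0.547], [-0.162, 0.982, 0.093], [-0.555, -0.013, -0.832]] [0.4469 0.397  0.0773]
to knob top, tool axes [ 0.0016 -0.0006 -0.0019] force along N 2.33
```

Emit:
play_rows(
  slide=[
    [0, 0, 0.001],
    [0, 0, 0],
    [0, 0, 0.001],
    [0, 0, 0],
    [0, 0, 0],
  ],
  turn=[
    [0, 0, 0],
    [0, 0, 0],
    [0, 0, 0],
    [0, 0, 0],
    [0, 0, 0],
  ],
  grip=[1, 1, 1, 1, 1],
)

```text
clock: 11.2
position: [0.4479, 0.3973, 0.076]
eef_rot: [-0.244, 2.544, 0.055]
contact_force: [-3.5, -1.0, 1.7]
gripper_width: 0.001
grip_force: 1.7
```

Emit:
play_rows(
  slide=[
    [0, 0, 0.0005],
    [0, 0, 0],
    [0, 0, 0],
  ],
  turn=[
    [0, 0, 0],
    [0, 0, 0],
    [0, 0, 0],
  ],
  grip=[1, 1, 1],
)

```text
clock: 11.45
position: [0.4483, 0.3975, 0.0758]
eef_rot: [-0.243, 2.544, 0.055]
contact_force: [-3.9, -0.4, 2.3]
gripper_width: 0.002
grip_force: 1.8
```

```bash
python3 g.py
```

```text
11.45 [[-0.817, -0.186, 0.546], [-0.162, 0.983, 0.092], [-0.554, -0.013, -0.833]] [0.4483 0.3975 0.0758]
to knob top, tool axes [ 0.002  -0.0008 -0.0039] force along N 4.11
```

Emit:
play_rows(
  slide=[
    [0, 0, 0.0005],
    [0, 0, 0],
    [0, 0, 0],
  ],
  turn=[
    [0, 0, 0],
    [0, 0, 0],
    [0, 0, 0],
  ],
  grip=[1, 1, 1],
)

```text
clock: 11.7
position: [0.4486, 0.3976, 0.0756]
eef_rot: [-0.243, 2.544, 0.055]
contact_force: [-3.6, -1.2, 2.3]
gripper_width: -0.003
grip_force: 1.9
```

```bash
python3 g.py
```

```text
11.7 [[-0.817, -0.186, 0.546], [-0.162, 0.983, 0.092], [-0.554, -0.013, -0.833]] [0.4486 0.3976 0.0756]
to knob top, tool axes [ 0.0022 -0.0009 -0.0043] force along N 4.03
```

Emit:
play_rows(
  slide=[
    [0, 0, 0.0005],
    [0, 0, 0],
    [0, 0, 0],
    [0, 0, 0],
    [0, 0, 0],
    [0, 0, 0],
    [0, 0, 0],
    [0, 0, 0],
    [0, 0, 0],
    [0, 0, 0],
    [0, 0, 0],
    [0, 0, 0],
  ],
  turn=[
    [0, 0, 0],
    [0, 0, 0],
    [0, 0, 0],
    [0, 0, 0],
    [0, 0, 0],
    [0, 0, 0],
    [0, 0, 0],
    [0, 0, 0],
    [0, 0, 0],
    [0, 0, 0],
    [0, 0, 0],
    [0, 0, 0],
  ],
  grip=[1, 1, 1, 1, 1, 1, 1, 1, 1, 1, 1, 1],
)

```text
clock: 12.7
position: [0.449, 0.3978, 0.0754]
eef_rot: [-0.243, 2.544, 0.055]
contact_force: [-3.2, -2.2, 2.3]
gripper_width: -0.003
grip_force: 2.0
```

Run:
```python
import g
from h import *
for n,(r,c) in (("top",(190,90)),("side",(100,170))):
    d=get_image(n); cv2.imwrite(f"pics/{n}3.png",cv2.resize(d["img"][r:r+90,c:c+120],None,fx=5,fy=5,interpolation=cv2.INTER_CUBIC))
a=cv2.imread("pics/side3.png");b=cv2.imread("pics/top3.png");cv2.imwrite("pics/b3.png",cv2.resize(np.hstack([a,b]),(800,300)))
```

```text
12.7 [[-0.817, -0.186, 0.546], [-0.162, 0.983, 0.092], [-0.553, -0.013, -0.833]] [0.449  0.3978 0.0754]
to knob top, tool axes [ 0.0023 -0.001  -0.0047] force along N 3.91
```

View pics/b3.png

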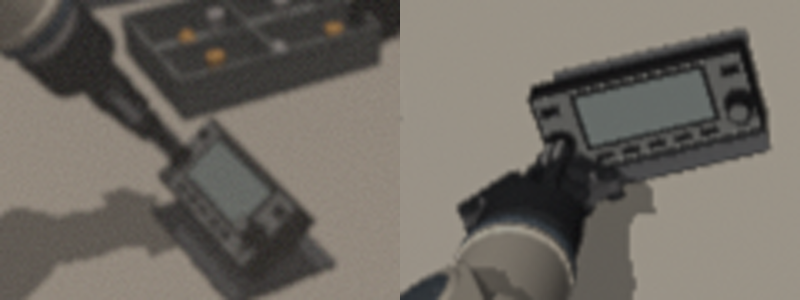

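The fingertips sit on the left knob, at about (175,150) in the left crop and (560,145) in the right. They have held it about 3.3 mm in for over 1.2 s, and the head hasn't shifted. I'll back out along the axis.

Emit:
play_rows(
  slide=[
    [0, 0, 0],
    [0, 0, -0.005],
    [0, 0, -0.02],
    [0, 0, -0.03],
    [0, 0, -0.03],
    [0, 0, -0.02],
    [0, 0, 0],
    [0, 0, 0],
  ],
  turn=[
    [0, 0, 0],
    [0, 0, 0],
    [0, 0, 0],
    [0, 0, 0],
    [0, 0, 0],
    [0, 0, 0],
    [0, 0, 0],
    [0, 0, 0],
  ],
  grip=[1, 1, 1, 1, 1, 1, 1, 1],
)

```text
clock: 13.47
position: [0.3917, 0.3893, 0.1643]
eef_rot: [-0.244, 2.542, 0.059]
contact_force: [0.2, -0.3, 0.6]
gripper_width: -0.001
grip_force: 0.0
```

```bash
python3 - <<'E'
from h import *
d=get_image("side"); cv2.imwrite("pics/side4.png",cv2.resize(d["img"][100:190,170:290],None,fx=5,fy=5,interpolation=cv2.INTER_CUBIC))
for f in("side2","side3","side4"):
    a=cv2.imread(f"pics/{f}.png"); print(f,a[220:320,310:380].mean((0,1)).round(1), a[50:80,250:270].mean((0,1)).round(1))
a=cv2.cvtColor(cv2.imread("pics/side2.png"),6).astype(np.float32);b=cv2.cvtColor(cv2.imread("pics/side4.png"),6).astype(np.float32)
print("shift px (5px = 1 image px)",cv2.phaseCorrelate(a[200:,240:520].copy(),b[200:,240:520].copy()))
E
python3 m.py | grep -v -e rocker -e strip; python3 g.py
```

```text
side2 [93.8 98.  96.8] [65.6 69.8 73.2]
side3 [93.7 97.8 96.3] [65.  69.  72.3]
side4 [94.3 98.5 97. ] [66.6 71.  74.2]
shift px (5px = 1 image px) ((0.0013720736291702451, -0.040443728977834326), 0.45654174931844077)
top N [-0.568 -0.108  0.816] tilt 35.3 yaw 10.8 n 1131 1907
 knob 1 33 [0.4452 0.395  0.0771] [0.4449 0.3948 0.0792] h 0.0222
 knob -1 31 [0.4752 0.2483 0.0806] [0.4742 0.2469 0.0792] h 0.0232
transmit_bar 0.82 [ 475. -323.] [37. 63.] 4 [ 0.4746 -0.3207  0.0395]
transmit_bar 0.54 [505.  21.] [110. 226.] 4 [0.4875 0.0332 0.0434]
monitor_bar 0.6 [ 478. -382.] [37. 32.] 6 [ 0.478  -0.3793  0.0393]
side N [-0.574 -0.119  0.81 ] tilt 35.9 yaw 11.7 n 779 1187
 knob 1 24 [0.4443 0.3973 0.0776] [0.4444 0.3963 0.0787] h 0.0215
 knob -1 30 [0.4744 0.2522 0.0783] [0.4737 0.2512 0.0787] h 0.0223
transmit_bar 0.7 [ 474. -316.] [35. 73.] 1 [ 0.4732 -0.3231  0.0392]
transmit_bar 0.7 [ 277. -348.] [114. 155.] 84 [ 0.2854 -0.3426  0.0145]
transmit_bar 0.62 [739. 233.] [83. 79.] 24 [0.7329 0.2118 0.062 ]
monitor_bar 0.66 [ 479. -374.] [42. 32.] 5 [ 0.4767 -0.378   0.0388]
14.1167 [[-0.817, -0.186, 0.546], [-0.162, 0.983, 0.092], [-0.553, -0.014, -0.833]] [0.3916 0.3881 0.1626]
to knob top, tool axes [ 0.0022 -0.0009  0.1002] force along N 1.19
```

Emit:
play_rows(
  slide=[
    [0, 0, 0],
    [0, 0, 0],
    [0, 0, 0],
    [0, 0, 0],
    [0, 0, 0],
    [0, 0, 0],
    [0, 0, 0],
    [0, 0, 0],
    [0, 0, 0],
    [0, 0, 0],
    [0, 0, 0],
  ],
  turn=[
    [0, 4.8, 0],
    [0, 4.8, 0],
    [0, 4.8, 0],
    [0, 4.8, 0],
    [0, 4.8, 0],
    [0, 4.8, 0],
    [0, 4.8, 0],
    [0, 0, 4],
    [0, 0, 3.7],
    [0, 0, 0],
    [0, 0, 0],
  ],
  grip=[1, 1, 1, 1, 1, 1, 1, 1, 1, 1, 1],
)

```text
clock: 15.03
position: [0.3922, 0.3868, 0.1623]
eef_rot: [-0.08, 3.105, -0.019]
contact_force: [0.2, -0.4, -0.4]
gripper_width: -0.002
grip_force: 0.0
```

```bash
sed -i 's/^N=.*/N=np.array([0,0,1.]); k=np.array([.468,-.322,.038])/;s/knob top/bar/' g.py; python3 g.py
```

```text
15.0333 [[-0.998, -0.051, 0.036], [-0.052, 0.999, -0.011], [-0.036, -0.013, -0.999]] [0.3922 0.3868 0.1623]
to bar, tool axes [-0.0345 -0.71    0.1349] force along N -0.45
```

Emit:
play_rows(
  slide=[
    [0, 0, 0],
    [-0.0017, -0.0355, 0],
    [-0.0017, -0.0355, 0],
    [-0.0017, -0.0355, 0],
    [-0.0017, -0.0355, 0],
    [-0.0017, -0.0355, 0],
    [-0.0017, -0.0355, 0],
    [-0.0017, -0.0355, 0],
    [-0.0017, -0.0355, 0],
    [-0.0017, -0.0355, 0],
    [-0.0017, -0.0355, 0],
    [-0.0017, -0.0355, 0],
  ],
  turn=[
    [0.7, 2, 0],
    [0, 0, 0],
    [0, 0, 0],
    [0, 0, 0],
    [0, 0, 0],
    [0, 0, 0],
    [0, 0, 0],
    [0, 0, 0],
    [0, 0, 0],
    [0, 0, 0],
    [0, 0, 0],
    [0, 0, 0],
  ],
  grip=[1, 1, 1, 1, 1, 1, 1, 1, 1, 1, 1, 1],
)

```text
clock: 16.03
position: [0.4298, -0.0035, 0.1725]
eef_rot: [-0.082, 3.138, -0.039]
contact_force: [-0.4, -0.7, 1.1]
gripper_width: -0.004
grip_force: 0.0
```

Emit:
play_rows(
  slide=[
    [-0.0017, -0.0355, 0],
    [-0.0017, -0.0355, 0],
    [-0.0017, -0.0355, 0],
    [-0.0017, -0.0355, 0],
    [-0.0017, -0.0355, 0],
    [-0.0017, -0.0355, 0],
    [-0.0017, -0.0355, 0],
    [-0.0017, -0.0355, 0],
    [-0.0017, -0.0355, 0],
    [0, 0, 0.03],
    [0, 0, 0.03],
    [0, 0, 0],
  ],
  turn=[
    [0, 0, 0],
    [0, 0, 0],
    [0, 0, 0],
    [0, 0, 0],
    [0, 0, 0],
    [0, 0, 0],
    [0, 0, 0],
    [0, 0, 0],
    [0, 0, 0],
    [0, 0, 0],
    [0, 0, 0],
    [0, 0, 0],
  ],
  grip=[1, 1, 1, 1, 1, 1, 1, 1, 1, 1, 1, 1],
)

```text
clock: 17.03
position: [0.4582, -0.3203, 0.1155]
eef_rot: [0.08, -3.136, 0.032]
contact_force: [-0.4, 1.7, 0.3]
gripper_width: 0.002
grip_force: 0.0
```

```bash
python3 g.py
```

```text
17.0333 [[-0.999, -0.051, -0.004], [-0.051, 0.999, -0.021], [0.005, -0.02, -1.0]] [ 0.4582 -0.3203  0.1155]
to bar, tool axes [-0.0101 -0.0006  0.0775] force along N 0.34
```

Emit:
play_rows(
  slide=[
    [-0.005, 0, 0.02],
    [-0.005, 0, 0.02],
    [0, 0, 0.015],
    [0, 0, 0.01],
    [0, 0, 0.005],
    [0, 0, 0.003],
    [0, 0, 0],
    [0, 0, 0],
    [0, 0, 0],
  ],
  turn=[
    [0, 0, 0],
    [0, 0, 0],
    [0, 0, 0],
    [0, 0, 0],
    [0, 0, 0],
    [0, 0, 0],
    [0, 0, 0],
    [0, 0, 0],
    [0, 0, 0],
  ],
  grip=[1, 1, 1, 1, 1, 1, 1, 1, 1],
)

```text
clock: 17.78
position: [0.4719, -0.3234, 0.0481]
eef_rot: [-0.078, 3.138, -0.04]
contact_force: [0.0, -0.5, -0.7]
gripper_width: 0.002
grip_force: 0.0
```

Emit:
play_rows(
  slide=[
    [0, 0, 0.001],
    [0, 0, 0.001],
    [0, 0, 0.001],
    [0, 0, 0.001],
    [0, 0, 0],
    [0, 0, 0],
  ],
  turn=[
    [0, 0, 0],
    [0, 0, 0],
    [0, 0, 0],
    [0, 0, 0],
    [0, 0, 0],
    [0, 0, 0],
  ],
  grip=[1, 1, 1, 1, 1, 1],
)

```text
clock: 18.28
position: [0.4714, -0.3232, 0.0431]
eef_rot: [-0.078, 3.139, -0.039]
contact_force: [-0.1, -0.7, -1.0]
gripper_width: -0.001
grip_force: 0.0
```

```bash
python3 g.py
```

```text
18.2833 [[-0.999, -0.049, 0.002], [-0.049, 0.998, -0.025], [-0.001, -0.025, -1.0]] [ 0.4714 -0.3232  0.0431]
to bar, tool axes [0.0033 0.0014 0.005 ] force along N -1.04
```

Emit:
play_rows(
  slide=[
    [0.003, 0.001, 0.001],
    [0, 0, 0.001],
    [0, 0, 0.001],
    [0, 0, 0.001],
    [0, 0, 0.001],
    [0, 0, 0],
    [0, 0, 0],
  ],
  turn=[
    [0, 0, 0],
    [0, 0, 0],
    [0, 0, 0],
    [0, 0, 0],
    [0, 0, 0],
    [0, 0, 0],
    [0, 0, 0],
  ],
  grip=[1, 1, 1, 1, 1, 1, 1],
)

```text
clock: 18.87
position: [0.4684, -0.3225, 0.0382]
eef_rot: [-0.078, 3.139, -0.039]
contact_force: [-0.2, 0.1, 1.7]
gripper_width: 0.002
grip_force: 0.6
```

Emit:
play_rows(
  slide=[
    [0, 0, 0.001],
    [0, 0, 0.001],
    [0, 0, 0],
    [0, 0, 0],
  ],
  turn=[
    [0, 0, 0],
    [0, 0, 0],
    [0, 0, 0],
    [0, 0, 0],
  ],
  grip=[1, 1, 1, 1],
)

```text
clock: 19.2
position: [0.4682, -0.3225, 0.0362]
eef_rot: [-0.078, 3.139, -0.039]
contact_force: [-2.7, 0.6, 3.6]
gripper_width: 0.002
grip_force: 2.0
```

Emit:
play_rows(
  slide=[
    [0, 0, 0.001],
    [0, 0, 0],
    [0, 0, 0],
  ],
  turn=[
    [0, 0, 0],
    [0, 0, 0],
    [0, 0, 0],
  ],
  grip=[1, 1, 1],
)

```text
clock: 19.45
position: [0.4681, -0.3225, 0.0352]
eef_rot: [-0.078, 3.139, -0.039]
contact_force: [-3.4, -0.1, 5.6]
gripper_width: 0.001
grip_force: 2.9
```

Emit:
play_rows(
  slide=[
    [0, 0, 0.0005],
    [0, 0, 0],
    [0, 0, 0],
  ],
  turn=[
    [0, 0, 0],
    [0, 0, 0],
    [0, 0, 0],
  ],
  grip=[1, 1, 1],
)

```text
clock: 19.7
position: [0.4681, -0.3226, 0.035]
eef_rot: [-0.078, 3.139, -0.039]
contact_force: [-5.1, 0.6, 9.4]
gripper_width: -0.002
grip_force: 5.1
```

Emit:
play_rows(
  slide=[
    [0, 0, 0.0005],
    [0, 0, 0],
    [0, 0, 0],
  ],
  turn=[
    [0, 0, 0],
    [0, 0, 0],
    [0, 0, 0],
  ],
  grip=[1, 1, 1],
)

```text
clock: 19.95
position: [0.4681, -0.3226, 0.0348]
eef_rot: [-0.078, 3.139, -0.039]
contact_force: [-6.4, 0.8, 14.0]
gripper_width: -0.001
grip_force: 7.3
```

The transmit bar is on its stop: the force rises steeply and the sink is about 3.5 mm. One last look before handing in.

Run:
```python
from h import *
d=get_image("side"); a=d["img"]; b=cv2.imread("pics/side0.png")
cv2.imwrite("pics/e.png",cv2.resize(np.hstack([a[180:400,230:430],b[180:400,230:430]]),(800,440)))
```

```text
(no output)
```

View pics/e.png

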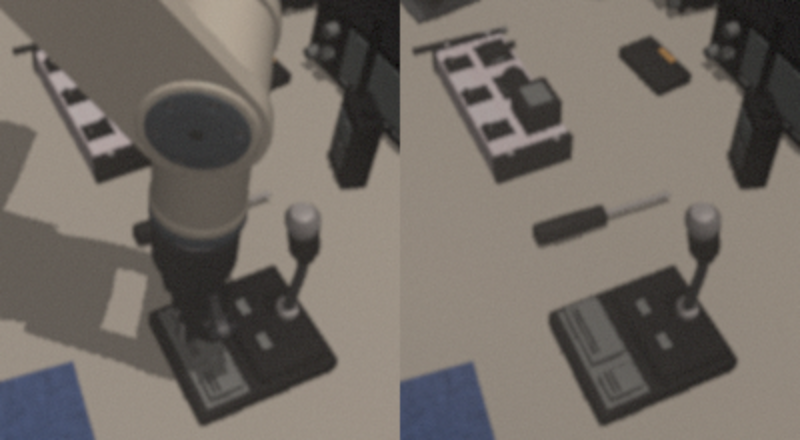

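The fingers are on the wide bar at about (205,340). The narrow bar at (220,385) is free, and the microphone, screwdriver and log book haven't moved.

```bash
python3 -c "
from bench import *
print(close_job())"
```

```text
the job is handed in; nothing more can be done
None
```

The job is handed in: the block adapter's rocker is fully on, the left knob was held in for a little over a second, and the fingers are still holding the transmit bar down; the display never visibly lit, so that the radio started rests on the push-force readings.

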